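Put the tools back in their foam inserts

TASK

Put the yellow tape measure, the black flashlight, the green-handled screwdriver and the marker pen back into the foam inserts, each one in the insert whose pocket is cut to its length and width. Each must lie down in its pocket on the blue floor (the tape measure stands upright on its base, as it stands now; which way round the tools point does not matter). Leave the red-handled screwdriver and the blue bottle where they are.

Things in the scene. Friction and masses are not known exactly. Their poses are not given: they have to be found in the camera images.
- tape_measure: Yellow and black tape measure, standing, 36 (x) x 81 (y) x 71 (z) mm, 0.24 kg. Origin: centre of its underside. Long axis y, the tape's metal hook at the -y end; the case proper is y -28..+40 mm, sides flat and 34 mm apart. Grip it across x.
- flashlight: Black flashlight with an orange band, lying, 138 mm long along its y axis, 0.16 kg. Origin: centre of its underside, z up at the start. The head (41 mm across) is at the -y end; grip the barrel across x between y = -20 and +55 mm, 18 to 30 mm wide and 32 mm high there. It does not roll.
- screwdriver_green: Green-handled screwdriver, lying, 185 mm long along its y axis, 0.08 kg. Origin: centre of its underside, z up at the start. The handle (25 mm wide to look at, 12 mm wide to the fingers, 29 mm high) rests on the bench and runs from y = -7 to +91 mm, the blade to -y (it points up by 0.085 rad). Grip the handle across x, about y = +12 mm.
- marker_mid (a point): White marker pen with a red cap, lying, 135 mm long along its y axis, 17 mm thick, 0.02 kg. This point is its centre, 8 mm above the surface it lies on. Grip it at the middle.
- insert_tape: Fixed foam insert, 121 x 76 x 18 mm: 4 mm blue base, 14 mm dark foam on it with an open, blue-floored pocket 97 mm long, 52 mm wide (8 mm clearance all round); a 50 mm finger slot, equally deep, crosses its middle. Origin: below the pocket's centre, on the bench; pocket floor at z = 4 mm; x along the pocket, y across. The shortest insert, for the tape measure.
- insert_torch: Fixed foam insert, 178 x 81 x 18 mm: 4 mm blue base, 14 mm dark foam on it with an open, blue-floored pocket 154 mm long, 57 mm wide (8 mm clearance all round); a 50 mm finger slot, equally deep, crosses its middle. Origin: below the pocket's centre, on the bench; pocket floor at z = 4 mm; x along the pocket, y across. The one with the long, widest pocket, for the flashlight.
- insert_screwdriver: Fixed foam insert, 225 x 67 x 18 mm: 4 mm blue base, 14 mm dark foam on it with an open, blue-floored pocket 201 mm long, 43 mm wide (8 mm clearance all round); a 50 mm finger slot, equally deep, crosses its middle. Origin: below the pocket's centre, on the bench; pocket floor at z = 4 mm; x along the pocket, y across. The longest insert, for the green-handled screwdriver.
- insert_marker: Fixed foam insert, 175 x 57 x 18 mm: 4 mm blue base, 14 mm dark foam on it with an open, blue-floored pocket 151 mm long, 33 mm wide (8 mm clearance all round); a 50 mm finger slot, equally deep, crosses its middle. Origin: below the pocket's centre, on the bench; pocket floor at z = 4 mm; x along the pocket, y across. The one with the narrowest pocket, for the marker.
- screwdriver_red: Red-handled screwdriver lying to the right of the inserts, 29 x 210 x 34 mm, long axis y; not part of the job. Origin: centre of its underside.
- thread_bottle: Blue bottle with a black nozzle, standing at the left, 48 mm across, 146 mm high; not part of the job. Origin: centre of its underside.
There are look-alikes about, which are no part of the job. Leave any white look-alike of the insert_tape alone.

How it is judged:
At the end, for the whole second after the job is handed in: Each tool is in its own insert, centred within 16 mm along and across, down on the pocket floor (within 7 mm), level within 0.08 rad (screwdriver 0.15; tape measure upright within 0.12 rad), in line with the pocket within 0.25 rad (flashlight 0.3, tape 0.35), released and at rest (x of tape_measure in the frame of insert_tape between -0.016 and 0.016 m and y of tape_measure in the frame of insert_tape between -0.016 and 0.016 m and z of tape_measure in the frame of insert_tape below 0.01 m and angle between the y axis of tape_measure and the x axis of insert_tape, either way round below 0.35 rad and angle between tape_measure's own y axis and vertical between 1.491 and 1.651 rad and angle between tape_measure's own z axis and vertical below 0.12 rad and linear speed of each of tape_measure, flashlight, screwdriver_green below 0.02 m/s and x of flashlight in the frame of insert_torch between -0.016 and 0.016 m and y of flashlight in the frame of insert_torch between -0.016 and 0.016 m and z of flashlight in the frame of insert_torch below 0.011 m and angle between the y axis of flashlight and the x axis of insert_torch, either way round below 0.3 rad and angle between flashlight's own y axis and vertical between 1.491 and 1.651 rad and x of screwdriver_green in the frame of insert_screwdriver between -0.016 and 0.016 m and y of screwdriver_green in the frame of insert_screwdriver between -0.016 and 0.016 m and z of screwdriver_green in the frame of insert_screwdriver below 0.009 m and angle between the y axis of screwdriver_green and the x axis of insert_screwdriver, either way round below 0.25 rad and angle between screwdriver_green's own y axis and vertical between 1.421 and 1.721 rad and x of marker_mid in the frame of insert_marker between -0.016 and 0.016 m and y of marker_mid in the frame of insert_marker between -0.016 and 0.016 m and z of marker_mid in the frame of insert_marker below 0.018 m and angle between the y axis of marker_mid and the x axis of insert_marker, either way round below 0.25 rad and angle between marker_mid's own y axis and vertical between 1.491 and 1.651 rad); the robot touches nothing.
It fails at once if the red-handled screwdriver was moved by more than 20 mm (distance of screwdriver_red from where it was at the start of the episode above 0.02 m).
It fails at once if the blue bottle was moved by more than 20 mm or tipped (distance of thread_bottle from where it was at the start of the episode above 0.02 m or angle between thread_bottle's own z axis and vertical above 0.5 rad).
It also fails if it takes over 120 s, if anything falls off the work surface, if the arm or the gripper's body presses on something with over 40 N, if the wrist force passes 120 N, or if a joint passes its speed limit or range.

ROBOT

A 7-joint arm with a two-finger parallel gripper is mounted at the origin on a cart in front of the work surface, level with it; the furniture and walls round the work are solid. World frame = base frame: x ahead of the robot, y to its left, z up, the work surface at z = 0. Lengths are in m, angles in rad, forces in N, time in s.
With the tool pointing down it reaches from about 0.425 to 0.925 m from the base axis. Payload 6.8 kg.
Tool frame: the origin (TCP) lies midway between the tips of the shut fingers; the grasp point (between the pads) lies 19 mm behind it; z points along the fingers, y is the direction in which the jaws open and shut (so a half turn about z gives the same grasp; the last joint's range is limited). The gripper opens to 85 mm and grips with 20 to 120 N. Pads are 22 mm wide; open, the fingers measure 114 mm over their backs; the gripper's body (76 mm by 85 mm) begins 54 mm behind the grasp point. The pads swing forward as they close: fully open they stand 13 mm farther back than shut.
Start: joints at [1.167, 0.477, 0.022, 1.555, -0.011, 1.109, -0.083], TCP at [0.197, -0.646, 0.231] pointing down, gripper open.
Joint ranges: [-2.96, 2.96], [-0.34, 2.1], [-1.41, 1.46], [0.24, 2.44], [-1.37, 4.51], [0.17, 1.92], [-2.96, 2.96]. Speed limits (rad/s): [2.39, 2.39, 3.14, 3.14, 3.14, 3.14, 3.14].

INTERFACE

Orientations are given as a unit quaternion [w, x, y, z].
In Python, from station import bot, vision gives the robot as it stands.
- The arm moves only by the tool move_arm, never from a script. Its argument "increments" is text: rows parted by semicolons, each of 7 numbers parted by spaces: the opening, from 0 (shut) to 1 (fully open), then the shift along the world's x, y, z in mm, then the turn, a rotation vector about the world's x, y, z in rad. In form: grip x y z rx ry rz; .... A call has exactly 8 rows; each row shifts and turns the commanded pose from where the row before left it; what a row does not reach is not made up. A row lasts 1/8 s, in which the tool goes at most 62.5 mm and 10.7 degrees, less where a joint would pass 70% of its speed; a pose out of reach is approached as far as the arm can. A call with a gripper value outside its range is refused whole. The fingers move at their own pace and stop on an object; "newtons" is the grip in N (left out, the last holds). Time passes only in rows, so rows that do not move let the fingers close, or fill a call up. It gives the time, the measured TCP pose, the force and the opening at its end, in the units of the state.
- bot.get_obs(): the state, without advancing time (a new reading comes with each control period).
- vision.read_camera(name): name is "scene" or "top" or "wrist"; returns (picture, depth): 384x512x3 uint8, red, green, blue; 384x512 float32, m along the optical axis (not along the pixel's ray), 0 where there is no reading.
- vision.calibration(name): a dict with "fx", "fy", "cx", "cy" (pixels), "k1" (the pictures are not rectified: a ray, as slopes to the right and down, at radius r is drawn at 1 + k1 r^2 times it, then the intrinsics apply), "R" (3x3) and "t" (3): a world point X has camera coordinates R X + t; the wrist camera has in their place "hand_eye" (4x4, takes a point from camera to tool coordinates, whose origin is the TCP and whose axes are the flange's). Camera axes: x right, y down, z forward; pixel columns grow to the right and rows downward; lengths in m; the calibration is good to about 2 mm. A picture is of the moment at which its call begins: read the wrist's pose just before it. calibration takes no time and is no camera call.
- bot.hand_in(): hands the job in, once; it reports no verdict.
The state is a dict: "t": time; "q": joint angles; "joint_vel": joint speeds; "joint_torque": joint torques, N m; "eef_pos": TCP position; "tool_rot": TCP orientation; "contact_force": force on the tool from outside, world axes, zero at the start; "torque": the same for the moment, N m; "gripper_width": opening from 0.0 (shut) to 1.0 (fully open).
Only numpy, scipy, OpenCV 4.12 (cv2) and the standard library are available. Lean on these libraries where they do the work, as an engineer would, in place of code of your own. Each camera call takes 0.05 s, during which the arm holds its last target.

## Working session

There is one attempt and no reset: what is moved stays moved. The work goes in short steps, Python scripts to look and compute and a tool call to move; the robot and the scene stay as the last step left them, time stands still between calls to the robot, and variables do not carry over. Pictures are saved under pics/ and viewed, and the job is handed in when it is done.

Besides the shell and the picture viewer there is one more tool, called after "Call:" as name(argument=value, ...), one argument or row to a line, values as JSON. move_arm: Moves the arm, as the interface text tells. Its arguments: {"type":"object","properties":{"increments":{"type":"string"},"newtons":{"type":"number"}},"required":["increments"]}

```bash
ls; mkdir -p pics
python3 - <<'E'
from station import bot, vision
import cv2,numpy as np
print(bot.get_obs())
for n in ("scene","top"):
    im,d=vision.read_camera(n)
    np.savez(f"{n}0.npz",im=im,d=d)
    cv2.imwrite(f"pics/{n}0.png",cv2.resize(im[:,:,::-1],(800,600),interpolation=cv2.INTER_CUBIC))
    c=vision.calibration(n); print(n,c)
print(vision.calibration("wrist"))
E
```

```text
pics
{'t': 0.0, 'q': array([ 1.16693817,  0.47779354,  0.0223359 ,  1.5564558 , -0.01147913,
        1.10930539, -0.08307159]), 'joint_vel': array([ 0.00243961, -0.00046666, -0.00049876,  0.00065774,  0.00087955,
       -0.00055333,  0.00098017]), 'joint_torque': array([ 3.71720298e-04, -5.96434486e+01,  1.60819173e+00, -2.81191188e+01,
        1.24857546e-02,  9.49236477e-03, -3.96262266e-06]), 'eef_pos': array([ 0.19654698, -0.64512765,  0.23032822]), 'tool_rot': array([-8.92472737e-04,  9.89080766e-01,  1.47371632e-01, -2.10398152e-04]), 'contact_force': array([-0.12265618, -0.46888441,  0.23884102]), 'torque': array([-0.00193727,  0.04200908,  0.03381418]), 'gripper_width': 1.0005138004708545}
scene {'fx': 388.10391501851086, 'fy': 388.10391501851086, 'cx': 249.17276766223483, 'cy': 200.06614923026393, 'k1': 0.017121609359526384, 'R': array([[-0.80385065, -0.59452627, -0.01904315],
       [-0.34000249,  0.48551039, -0.80540547],
       [ 0.48808035, -0.64095099, -0.59241826]]), 't': array([0.4424678 , 0.17271444, 0.94858233])}
top {'fx': 349.2040862060068, 'fy': 349.2040862060068, 'cx': 258.36700859279216, 'cy': 191.36955554450816, 'k1': 0.01837036919319775, 'R': array([[-0.01958621, -0.99956466,  0.02206497],
       [-0.99254087,  0.01678304, -0.12075162],
       [ 0.12032873, -0.02426545, -0.9924375 ]]), 't': array([0.04927839, 0.47617822, 1.23433962])}
{'fx': 345.5411688622879, 'fy': 345.5411688622879, 'cx': 255.51354290449171, 'cy': 190.1636415126167, 'k1': -0.08672190479019314, 'hand_eye': array([[-2.20323105e-04, -9.59196776e-01, -2.82739273e-01,
         7.10804324e-02],
       [ 9.99999975e-01, -2.21360662e-04, -2.82757525e-05,
        -2.13942515e-04],
       [-3.54653420e-05, -2.82739272e-01,  9.59196801e-01,
        -1.41763394e-01],
       [ 0.00000000e+00,  0.00000000e+00,  0.00000000e+00,
         1.00000000e+00]])}
```

View pics/top0.png

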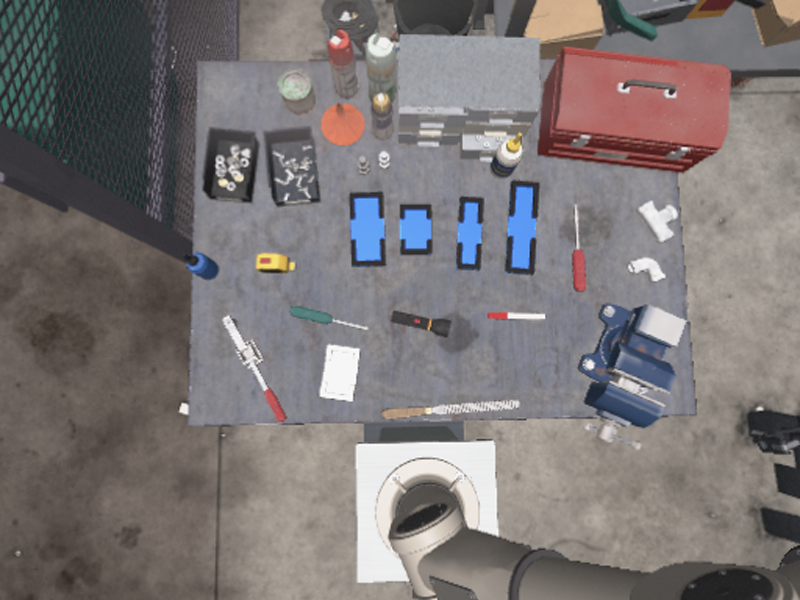

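View pics/scene0.png

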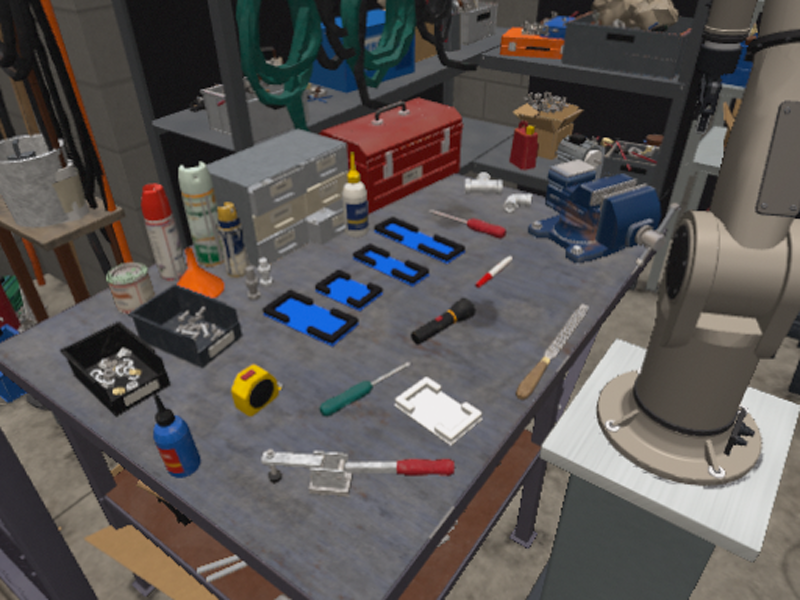

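The top picture shows, in 800x600 px: inserts torch (367,230), tape (415,230), marker (469,233) and screwdriver (521,228). The tools are the tape measure (275,263), green screwdriver (328,318), flashlight (421,323) and marker (516,316). The white look-alike is at (340,373).

```bash
cat > h.py <<'E'
import numpy as np,cv2
from station import bot,vision
def ray(c,u,v):
    K=np.array([[c["fx"],0,c["cx"]],[0,c["fy"],c["cy"]],[0,0,1]])
    p=cv2.undistortPoints(np.array([np.c_[u,v]],float).reshape(-1,1,2),K,np.array([c["k1"],0,0,0.]))
    return p.reshape(-1,2)
def cam(n,o=None):
    c=vision.calibration(n)
    if n=="wrist":
        H=np.array(c["hand_eye"]); w,x,y,z=o["tool_rot"]
        from scipy.spatial.transform import Rotation as R
        T=np.eye(4);T[:3,:3]=R.from_quat([x,y,z,w]).as_matrix();T[:3,3]=o["eef_pos"]
        G=T@H; return c,G[:3,:3],G[:3,3]
    R_=np.array(c["R"]);return c,R_.T,-R_.T@np.array(c["t"])
def plane(n,u,v,z,o=None):
    c,R,t=cam(n,o);p=ray(c,u,v);d=np.c_[p,np.ones(len(p))]@R.T
    return t+d*((z-t[2])/d[:,2])[:,None]
def cloud(n,d,o=None):
    c,R,t=cam(n,o);v,u=np.mgrid[:384,:512];p=ray(c,u.ravel(),v.ravel())
    P=np.c_[p,np.ones(len(p))]*d.ravel()[:,None]
    return (P@R.T+t).reshape(384,512,3)
E
python3 - <<'E'
from h import *
f=np.load("top0.npz");im,d=f["im"],f["d"];P=cloud("top",d)
hsv=cv2.cvtColor(im,cv2.COLOR_RGB2HSV)
roi=lambda a,b,c,e:(slice(int(b*.64),int(e*.64)),slice(int(a*.64),int(c*.64)))
print("bench z",np.median(P[roi(420,280,470,300)][...,2]))
X=P.reshape(-1,3)
def rep(name,box,mask):
    m=np.zeros((384,512),bool);m[roi(*box)]=mask[roi(*box)];q=P[m];q=q[(q[:,2]>-.02)&(q[:,2]<.2)]
    r=cv2.minAreaRect((q[:,:2]*1000).astype(np.float32))
    v=np.linalg.eigh(np.cov(q[:,:2].T))[1][:,1]
    print(name,len(q),"rect",np.round(r[0],1),np.round(r[1],1),round(r[2],1),"axis",np.round(v,3),"z",np.round(np.percentile(q[:,2],[5,50,95]),3),"mean",np.round(q.mean(0),4))
H,S,V=[hsv[...,i] for i in range(3)]
blue=(H>100)&(H<120)&(S>150)&(V>150)
for n,b in dict(torch=(340,185,392,275),tape=(393,195,440,265),marker=(450,190,490,280),sd=(500,175,545,280)).items():
    rep("insert_"+n,b,blue); rep(" dark"+n,b,blue|(V<55))
tall=(P[...,2]>.006)
rep("tape",(245,245,305,280),tall);rep("tapetop",(245,245,305,280),P[...,2]>.06)
rep("green",(280,300,375,340),tall);rep("torch",(380,300,460,345),tall);rep("mark",(475,300,560,330),tall)
rep("greenh",(280,300,375,340),(H>75)&(H<95)&(S>120))
rep("mark_c",(475,300,560,330),(V>170))
rep("red",(560,195,595,300),tall);rep("bottle",(180,245,225,285),P[...,2]>.02)
E
python3 - <<'E'
import numpy as np,cv2
im=np.load("top0.npz")["im"]
c=im[110:240,110:390][:,:,::-1]
cv2.imwrite("pics/crop0.png",cv2.resize(c,(800,371),interpolation=cv2.INTER_CUBIC))
E
```

```text
bench z -0.0013335135616958649
insert_torch 552 rect [651.8 124.1] [ 75.  152.7] 89.5 axis [-0.999 -0.043] z [-0.001  0.003  0.008] mean [0.6624 0.1253 0.0031]
 darktorch 693 rect [649.1 124.5] [175.   75.8] 1.2 axis [-0.999 -0.053] z [-0.001  0.004  0.019] mean [0.6588 0.1257 0.0059]
insert_tape 414 rect [650.7   9. ] [94.1 71.5] 0.5 axis [-1.     0.014] z [-0.001  0.003  0.008] mean [0.6509 0.0087 0.0032]
 darktape 526 rect [646.2   9.5] [ 71.8 118.4] 89.6 axis [-0.999  0.036] z [-0.001  0.004  0.018] mean [0.6496 0.0089 0.0061]
insert_marker 412 rect [ 638.4 -119.8] [ 53.7 147.7] 87.5 axis [-0.997  0.076] z [-0.001  0.004  0.008] mean [ 0.6395 -0.1207  0.0035]
 darkmarker 538 rect [ 636.5 -119.4] [ 54.1 171.9] 86.0 axis [-0.997  0.082] z [-0.     0.004  0.019] mean [ 0.6399 -0.1202  0.0067]
insert_sd 656 rect [ 651.4 -245.2] [ 64.5 199.8] 83.9 axis [-0.995  0.099] z [-0.     0.004  0.008] mean [ 0.651  -0.2471  0.0037]
 darksd 871 rect [ 649.9 -244.9] [ 65.1 220. ] 84.1 axis [-0.995  0.104] z [-0.     0.005  0.02 ] mean [ 0.6514 -0.2472  0.007 ]
tape 255 rect [564.3 336.9] [80.6 36. ] 88.1 axis [-0.028  1.   ] z [0.014 0.058 0.07 ] mean [0.5616 0.3376 0.0516]
tapetop 116 rect [565.9 343.2] [45.7 33.2] 88.1 axis [-0.02  1.  ] z [0.061 0.065 0.072] mean [0.5656 0.3436 0.0653]
green 217 rect [421.7 220.5] [182.4  51.3] 69.2 axis [0.254 0.967] z [0.008 0.017 0.023] mean [0.4419 0.2409 0.0162]
torch 322 rect [418.6   9.9] [144.7  72.9] 70.6 axis [0.244 0.97 ] z [0.016 0.028 0.04 ] mean [ 0.4218 -0.0006  0.0282]
mark 154 rect [ 438.6 -222.6] [133.5  27. ] 83.3 axis [0.06  0.998] z [0.007 0.013 0.017] mean [ 0.4356 -0.2212  0.0124]
  avg = a.mean(axis, **keepdims_kw)
  ret = um.true_divide(
<stdin>:10: RuntimeWarning: Degrees of freedom <= 0 for slice
  c *= np.true_divide(1, fact)
  c *= np.true_divide(1, fact)
Traceback (most recent call last):
IndexError: index -1 is out of bounds for axis 0 with size 0
```

View pics/crop0.png

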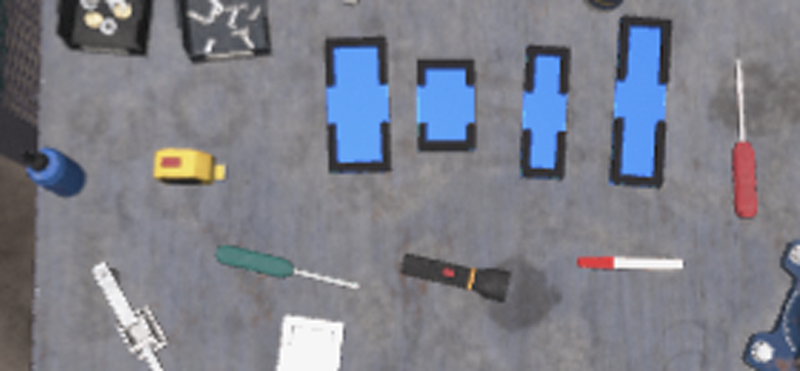

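Call:
move_arm(
  increments="1 0 0 50 0 0 0; 1 0 0 50 0 0 0; 1 28 48 0 0 0 0.15; 1 28 48 0 0 0 0.15; 1 28 48 0 0 0 0.15; 1 28 48 0 0 0 0.15; 1 28 48 0 0 0 0.15; 1 28 48 0 0 0 0.15",
  newtons=40,
)

```text
t: 1.1
eef_pos: [0.3652, -0.3559, 0.3311]
tool_rot: [-0.0, 0.825, 0.565, -0.0]
contact_force: [0.6, 0.2, 0.6]
gripper_width: 1.0
```

Call:
move_arm(
  increments="1 28 48 0 0 0 0.15; 1 28 48 0 0 0 0.15; 1 16 40 0 0 0 0; 1 0 0 -30 0 0 0; 1 0 0 -30 0 0 0; 1 0 0 0 0 0 0; 1 0 0 0 0 0 0; 1 0 0 0 0 0 0",
)

```text
t: 2.1
eef_pos: [0.4375, -0.2221, 0.2726]
tool_rot: [0.001, 0.733, 0.68, 0.0]
contact_force: [-0.5, 0.6, 0.2]
gripper_width: 1.003
```

```bash
cat > w.py <<'E'
import sys
from h import *
o=bot.get_obs();im,d=vision.read_camera("wrist")
n=sys.argv[1];np.savez(f"w{n}.npz",im=im,d=d,p=o["eef_pos"],r=o["tool_rot"])
cv2.imwrite(f"pics/w{n}.png",cv2.resize(im[:,:,::-1],(800,600),interpolation=cv2.INTER_CUBIC))
r=o["tool_rot"];from scipy.spatial.transform import Rotation as R
M=R.from_quat([r[1],r[2],r[3],r[0]]).as_matrix()
print("t",o["t"],"pos",o["eef_pos"].round(4),"yaw_y",np.arctan2(M[1,1],M[0,1]).round(4),"z",M[:,2].round(3),"q",o["q"].round(2),"F",o["contact_force"].round(1),"g",round(o["gripper_width"],3))
E
python3 w.py 1
```

```text
t 2.1 pos [ 0.4375 -0.2221  0.2726] yaw_y -0.0753 z [ 0.002 -0.001 -1.   ] q [ 0.73  0.16 -0.43  1.91  0.07  1.08  0.2 ] F [-0.5  0.6  0.2] g 1.003
```

View pics/w1.png

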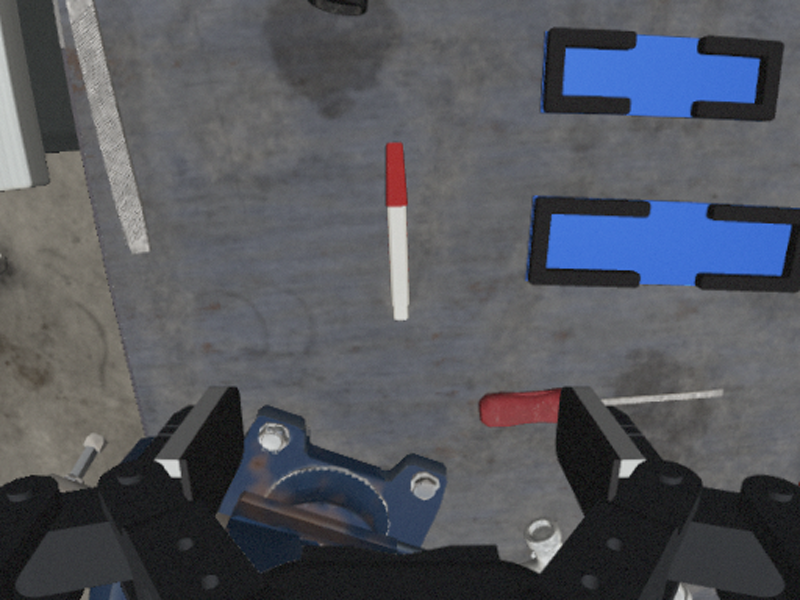

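The wrist picture shows the marker from (395,143) to (401,319). The marker insert's foam corners are about (548,28), (783,41), (775,121), (546,113), and the screwdriver insert is below it, running off the right edge.

```bash
cat > m.py <<'E'
from h import *
def wp(n,pts,z):
    f=np.load(f"w{n}.npz");o=dict(eef_pos=f["p"],tool_rot=f["r"])
    p=(np.array(pts)+.5)*.64-.5
    return plane("wrist",p[:,0],p[:,1],z,o)
E
python3 - <<'E'
from m import *
a=wp(1,[(395,143),(401,319)],.008);print(a.round(4),a.mean(0).round(4),np.arctan2(*(a[0]-a[1])[[1,0]]),np.linalg.norm(a[0]-a[1]))
b=wp(1,[(548,28),(783,41),(775,121),(546,113)],.018);print(b.round(4),b.mean(0).round(4));e=b[1]+b[2]-b[0]-b[3];print(np.arctan2(e[1],e[0]))
b=wp(1,[(535,195),(640,198),(640,287),(530,284)],.018);print(b.round(4))
b=wp(1,[(565,47),(760,57),(754,104),(563,97)],.004);print(b.mean(0))
f=np.load("w1.npz");P=cloud("wrist",f["d"],dict(eef_pos=f["p"],tool_rot=f["r"]));
for u,v in [(395,180),(400,260),(680,75),(700,250),(350,250)]: print(P[int(v*.64),int(u*.64)].round(4))
E
```

```text
[[ 0.4391 -0.1529  0.008 ]
 [ 0.4334 -0.288   0.008 ]] [ 0.4363 -0.2205  0.008 ] 1.5282918295771635 0.13524298876154603
[[ 0.5497 -0.0829  0.018 ]
 [ 0.7231 -0.0965  0.018 ]
 [ 0.7202 -0.1529  0.018 ]
 [ 0.5472 -0.1395  0.018 ]] [ 0.6351 -0.118   0.018 ]
-0.07760113195210071
[[ 0.5384 -0.1968  0.018 ]
 [ 0.6173 -0.2041  0.018 ]
 [ 0.6204 -0.2729  0.018 ]
 [ 0.534  -0.2641  0.018 ]]
[ 0.63889    -0.11710412  0.004     ]
[ 0.4364 -0.179   0.0134]
[ 0.4365 -0.2384  0.0149]
[ 0.6525 -0.1172  0.0024]
[ 0.6753 -0.2505  0.0039]
[ 0.3977 -0.2318 -0.0027]
```

Call:
move_arm(
  increments="0.6 -1 1.5 -50 0 0 0.03; 0.6 0 0 -52 0 0 0; 0.6 0 0 -52 0 0 0; 0.6 0 0 -52 0 0 0; 0.6 0 0 -45 0 0 0; 0.6 0 0 -14 0 0 0; 0.6 0 0 0 0 0 0; 0.6 0 0 0 0 0 0",
)

```text
t: 3.15
eef_pos: [0.4372, -0.2208, 0.008]
tool_rot: [0.001, 0.723, 0.691, 0.001]
contact_force: [0.2, -0.3, -0.2]
gripper_width: 0.601
```

```bash
python3 w.py 2
```

```text
t 3.15 pos [ 0.4372 -0.2208  0.008 ] yaw_y -0.0452 z [ 0.003 -0.001 -1.   ] q [ 0.6   0.54 -0.32  2.13  0.34  0.51 -0.02] F [ 0.2 -0.3 -0.2] g 0.601
```

View pics/w2.png

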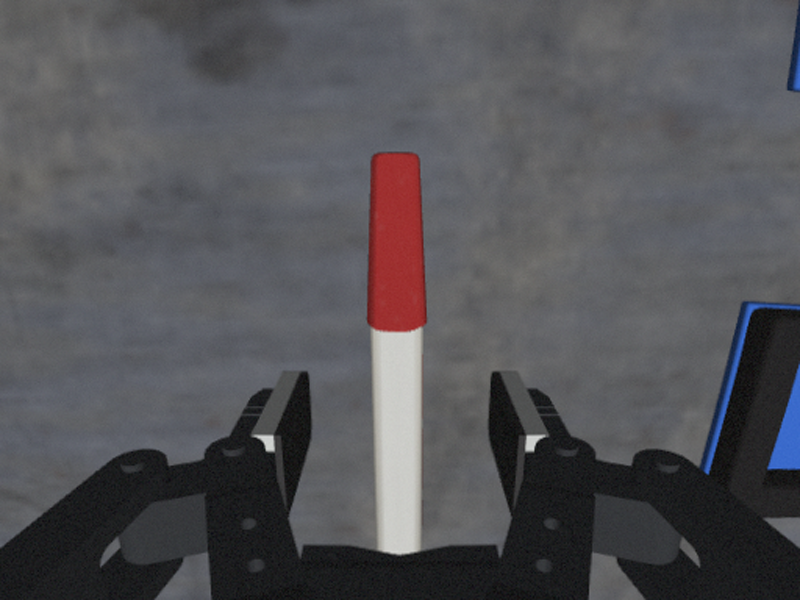

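The marker lies centred between the pads at about (398,440).

Call:
move_arm(
  increments="0.5 0 0 -5 0 0 0; 0 0 0 0 0 0 0; 0 0 0 0 0 0 0; 0 0 0 0 0 0 0; 0 0 0 0 0 0 0; 0 0 0 0 0 0 0; 0 0 0 20 0 0 0; 0 0 0 50 0 0 0",
  newtons=40,
)

```text
t: 4.2
eef_pos: [0.4341, -0.2194, 0.0703]
tool_rot: [-0.002, 0.723, 0.691, -0.001]
contact_force: [1.6, -1.0, 0.6]
gripper_width: 0.163
```

```bash
python3 w.py 3
```

```text
t 4.2 pos [ 0.4341 -0.2194  0.0703] yaw_y -0.0448 z [-0.004  0.002 -1.   ] q [ 0.66  0.43 -0.39  2.11  0.26  0.65  0.05] F [ 1.6 -1.   0.6] g 0.163
```

View pics/w3.png

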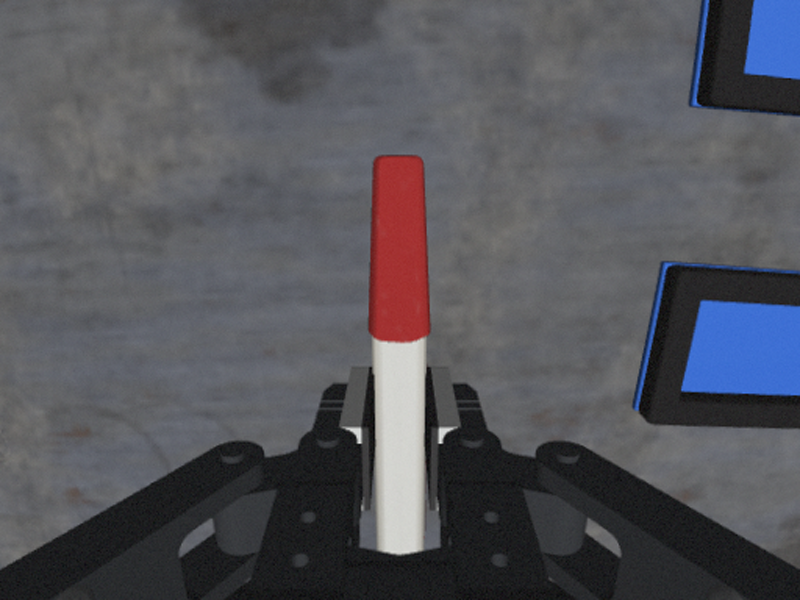

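Call:
move_arm(
  increments="0 15 10 40 0 0 -0.18; 0 25 13 20 0 0 -0.18; 0 25 13 10 0 0 -0.18; 0 25 13 0 0 0 -0.18; 0 25 13 0 0 0 -0.18; 0 25 13 0 0 0 -0.18; 0 25 13 0 0 0 -0.18; 0 25 13 0 0 0 -0.18",
)

```text
t: 5.25
eef_pos: [0.6264, -0.1187, 0.1408]
tool_rot: [0.0, 0.999, 0.04, -0.0]
contact_force: [-0.3, 1.0, -0.8]
gripper_width: 0.164
```

Call:
move_arm(
  increments="0 13 1 0 0 0 -0.16; 0 0 0 0 0 0 0; 0 0 0 0 0 0 0; 0 0 0 0 0 0 0; 0 0 0 0 0 0 0; 0 0 0 0 0 0 0; 0 0 0 0 0 0 0; 0 0 0 0 0 0 0",
)

```text
t: 6.25
eef_pos: [0.6388, -0.1182, 0.1413]
tool_rot: [-0.0, 0.999, -0.037, 0.0]
contact_force: [-0.4, 0.3, -0.3]
gripper_width: 0.164
```

```bash
python3 w.py 4
```

```text
t 6.25 pos [ 0.6388 -0.1182  0.1413] yaw_y -1.6449 z [ 0.  0. -1.] q [ 0.13  0.53 -0.06  1.7   0.04  0.92 -1.59] F [-0.4  0.3 -0.3] g 0.164
```

View pics/w4.png

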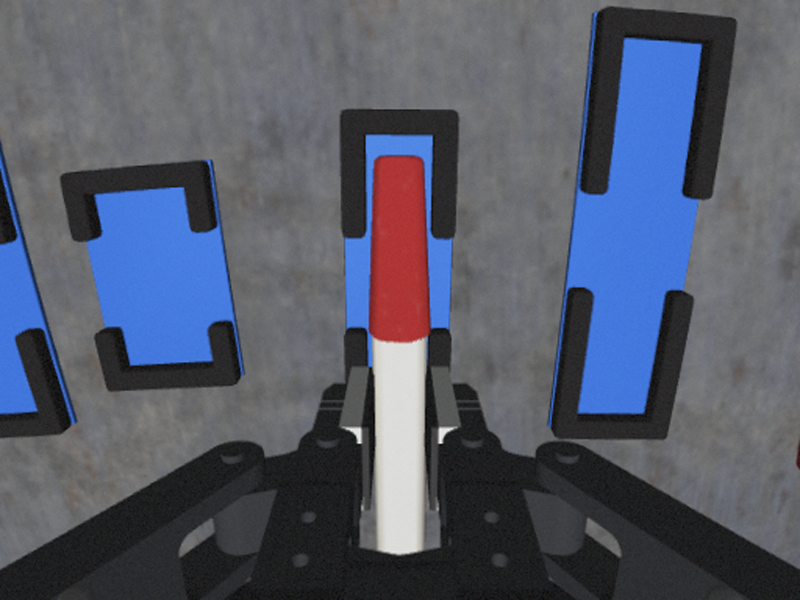

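The marker is centred over its insert, whose foam corners are at (341,110) and (459,110). The tape insert's corners are at (62,174), (210,161), (242,382), (107,391), and the screwdriver insert's at (598,8), (737,17), (668,439), (553,432).

Run:
```python
from m import *
for n,p in dict(mark=[(341,110),(459,110)],markslot=[(350,237),(450,237),(445,328),(350,328)],tape=[(107,391),(62,174),(210,161),(242,382)],sd=[(553,432),(598,8),(737,17),(668,439)]).items():
    b=wp(4,p,.018);print(n,b.round(4).tolist(),b.mean(0).round(4));
    if len(p)==4:e=b[1]+b[2]-b[0]-b[3];print(np.arctan2(e[1],e[0]).round(3))
```

```text
mark [[0.7252, -0.0972, 0.018], [0.7211, -0.1524, 0.018]] [ 0.7232 -0.1248  0.018 ]
markslot [[0.6647, -0.0955, 0.018], [0.661, -0.145, 0.018], [0.6134, -0.1401, 0.018], [0.6171, -0.0908, 0.018]] [ 0.6391 -0.1179  0.018 ]
-1.645
tape [[0.5896, 0.0488, 0.018], [0.7083, 0.0455, 0.018], [0.7072, -0.0314, 0.018], [0.5904, -0.029, 0.018]] [0.6489 0.0085 0.018 ]
-0.024
sd [[0.547, -0.1976, 0.018], [0.7627, -0.2186, 0.018], [0.7572, -0.2864, 0.018], [0.536, -0.2648, 0.018]] [ 0.6507 -0.2419  0.018 ]
-0.097
```

Call:
move_arm(
  increments="0 -1 0 -45 0 0 0; 0 0 0 -45 0 0 0; 0 0 0 -30 0 0 0; 0 0 0 -10 0 0 0; 0 0 0 -3 0 0 0; 0 0 0 0 0 0 0; 0.35 0 0 0 0 0 0; 0.35 0 0 0 0 0 0",
)

```text
t: 7.3
eef_pos: [0.6384, -0.1183, 0.0093]
tool_rot: [0.0, 0.999, -0.037, 0.001]
contact_force: [-0.9, 0.0, -0.2]
gripper_width: 0.35
```

Call:
move_arm(
  increments="0.35 0 0 0 0 0 0; 0.35 0 0 30 0 0 0; 0.5 0 0 50 0 0 0; 1 0 0 60 0 0 0; 1 0 0 55 0 0 0; 1 0 0 0 0 0 0; 1 0 0 0 0 0 0; 1 0 0 0 0 0 0",
)

```text
t: 8.3
eef_pos: [0.6366, -0.1181, 0.2015]
tool_rot: [-0.0, 0.999, -0.037, -0.002]
contact_force: [0.2, 0.1, 0.5]
gripper_width: 0.999
```

```bash
python3 w.py 5
```

```text
t 8.3 pos [ 0.6366 -0.1181  0.2015] yaw_y -1.645 z [-0.003  0.    -1.   ] q [ 0.13  0.46 -0.06  1.65  0.03  1.03 -1.59] F [0.2 0.1 0.5] g 0.999
```

View pics/w5.png

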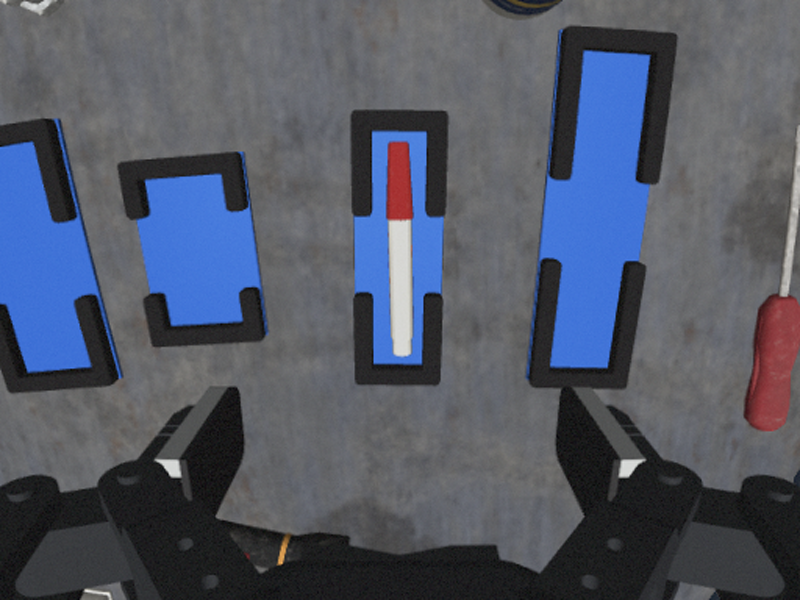

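The marker lies in its pocket, from (399,143) to (401,355). Next is the flashlight.

Call:
move_arm(
  increments="1 -26 15 10 0 0 0.18; 1 -26 15 10 0 0 0.18; 1 -26 15 10 0 0 0.18; 1 -26 15 10 0 0 0.18; 1 -26 15 10 0 0 0.18; 1 -26 15 10 0 0 0.18; 1 -26 15 10 0 0 0.18; 1 -20 15 0 0 0 0.15",
)

```text
t: 9.35
eef_pos: [0.4348, 0.0022, 0.2731]
tool_rot: [-0.0, 0.784, 0.621, -0.0]
contact_force: [-0.2, -0.2, -0.1]
gripper_width: 1.0
```

Call:
move_arm(
  increments="1 0 0 0 0 0 0; 1 0 0 0 0 0 0; 1 0 0 0 0 0 0; 1 0 0 0 0 0 0; 1 0 0 0 0 0 0; 1 0 0 0 0 0 0; 1 0 0 0 0 0 0; 1 0 0 0 0 0 0",
)

```text
t: 10.35
eef_pos: [0.4358, 0.0018, 0.2733]
tool_rot: [0.0, 0.785, 0.619, 0.0]
contact_force: [-0.2, 0.0, -0.2]
gripper_width: 0.998
```

```bash
python3 w.py 6
```

```text
t 10.35 pos [0.4358 0.0018 0.2733] yaw_y -0.235 z [ 0. -0. -1.] q [ 0.22  0.05 -0.38  2.02  0.02  1.07 -0.4 ] F [-0.2  0.  -0.2] g 0.998
```

View pics/w6.png

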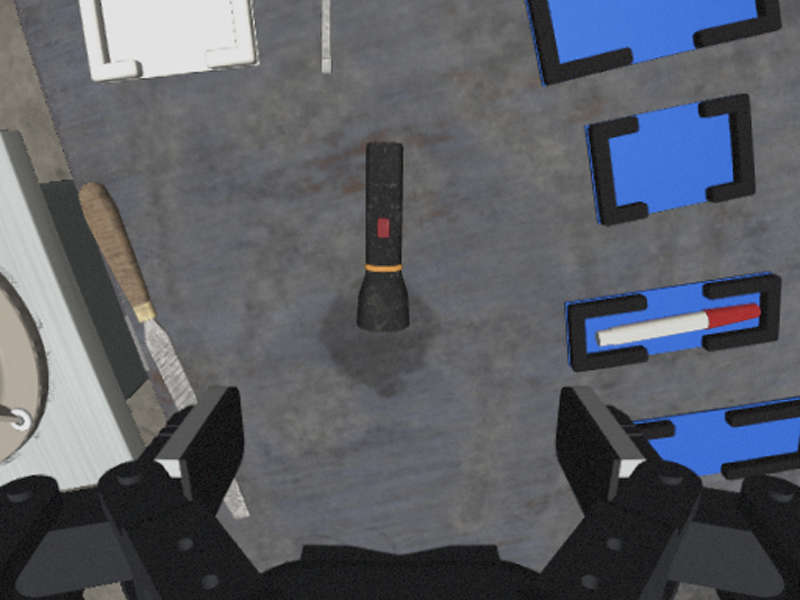

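The flashlight runs from its tail at (385,143) to its head at (383,329).

Run:
```python
from m import *
a=wp(6,[(385,143),(383,329)],.018);print(a.round(4),a.mean(0).round(4),np.arctan2(*(a[0]-a[1])[[1,0]]),np.linalg.norm(a[0]-a[1]))
a=wp(6,[(385,145),(383,329),(384,240)],.025);print(a.round(4),np.linalg.norm(a[0]-a[1]))
f=np.load("w6.npz");P=cloud("wrist",f["d"],dict(eef_pos=f["p"],tool_rot=f["r"]));
for u,v in [(385,150),(385,200),(384,300),(384,322)]: print(P[int(v*.64),int(u*.64)].round(4))
```

```text
[[ 0.4411  0.0717  0.018 ]
 [ 0.4059 -0.0641  0.018 ]] [0.4235 0.0038 0.018 ] 1.3173567124865457 0.14033560837044837
[[ 0.4409  0.0704  0.025 ]
 [ 0.4067 -0.0617  0.025 ]
 [ 0.4241  0.0051  0.025 ]] 0.13649695019184618
[0.4399 0.067  0.0269]
[0.4316 0.0332 0.0276]
[ 0.4137 -0.0357  0.0383]
[ 0.4097 -0.0517  0.0391]
```

Call:
move_arm(
  increments="0.8 -10 12 -30 0 0 -0.02; 0.8 0 0 -52 0 0 0; 0.8 0 0 -52 0 0 0; 0.8 0 0 -52 0 0 0; 0.8 0 0 -50 0 0 0; 0.8 0 0 -20 0 0 0; 0.8 0 0 -8 0 0 0; 0.8 0 0 0 0 0 0",
)

```text
t: 11.4
eef_pos: [0.426, 0.0139, 0.0094]
tool_rot: [0.0, 0.791, 0.612, 0.0]
contact_force: [0.6, 0.3, -0.9]
gripper_width: 0.796
```

```bash
python3 w.py 7
```

```text
t 11.4 pos [0.426  0.0139 0.0094] yaw_y -0.2549 z [ 0.  0. -1.] q [ 0.06  0.47 -0.29  2.27  0.31  0.43 -0.73] F [ 0.6  0.3 -0.9] g 0.796
```

View pics/w7.png

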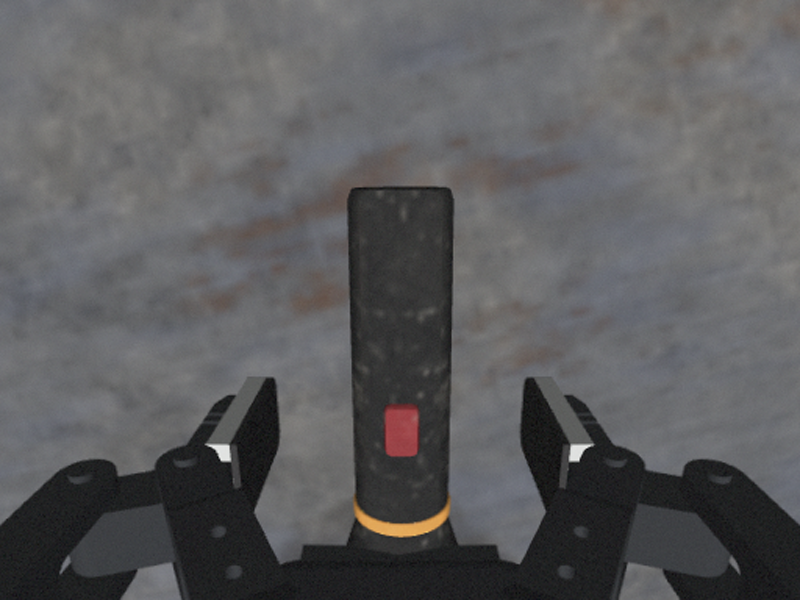

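The barrel lies centred between the pads.

Call:
move_arm(
  increments="0.6 0 0 -4 0 0 0; 0 0 0 0 0 0 0; 0 0 0 0 0 0 0; 0 0 0 0 0 0 0; 0 0 0 0 0 0 0; 0 0 0 0 0 0 0; 0 0 0 20 0 0 0; 0 5 0 45 0 0 0",
  newtons=60,
)

```text
t: 12.45
eef_pos: [0.4287, 0.0136, 0.0698]
tool_rot: [-0.001, 0.791, 0.612, -0.002]
contact_force: [0.6, -0.3, -1.0]
gripper_width: 0.198
```

```bash
python3 w.py 8
```

```text
t 12.45 pos [0.4287 0.0136 0.0698] yaw_y -0.2545 z [-0.005 -0.    -1.   ] q [ 0.14  0.36 -0.36  2.23  0.22  0.59 -0.65] F [ 0.6 -0.3 -1. ] g 0.198
```

View pics/w8.png

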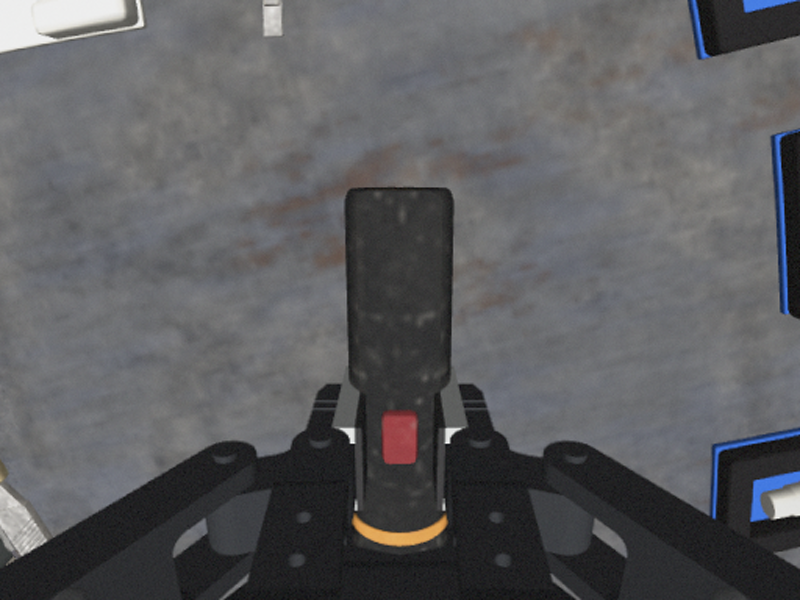

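Call:
move_arm(
  increments="0 10 4 45 0 0 -0.15; 0 30 15 35 0 0 -0.17; 0 32 15 10 0 0 -0.17; 0 32 15 0 0 0 -0.17; 0 32 15 0 0 0 -0.17; 0 32 15 0 0 0 -0.17; 0 32 15 0 0 0 -0.17; 0 29 15 0 0 0 -0.13",
)

```text
t: 13.5
eef_pos: [0.6604, 0.1231, 0.1597]
tool_rot: [0.0, 1.0, 0.006, -0.0]
contact_force: [0.4, -0.1, -1.1]
gripper_width: 0.196
```

Call:
move_arm(
  increments="0 0 0 0 0 0 0; 0 0 0 0 0 0 0; 0 0 0 0 0 0 0; 0 0 0 0 0 0 0; 0 0 0 0 0 0 0; 0 0 0 0 0 0 0; 0 0 0 0 0 0 0; 0 0 0 0 0 0 0",
)

```text
t: 14.5
eef_pos: [0.6598, 0.1228, 0.1603]
tool_rot: [0.0, 1.0, 0.008, -0.0]
contact_force: [0.2, 0.8, -1.9]
gripper_width: 0.2
```

```bash
python3 w.py 9
```

```text
t 14.5 pos [0.6598 0.1228 0.1603] yaw_y -1.555 z [-0. -0. -1.] q [-0.2   0.54 -0.11  1.62  0.07  0.98 -1.89] F [ 0.2  0.8 -1.9] g 0.2
```

View pics/w9.png

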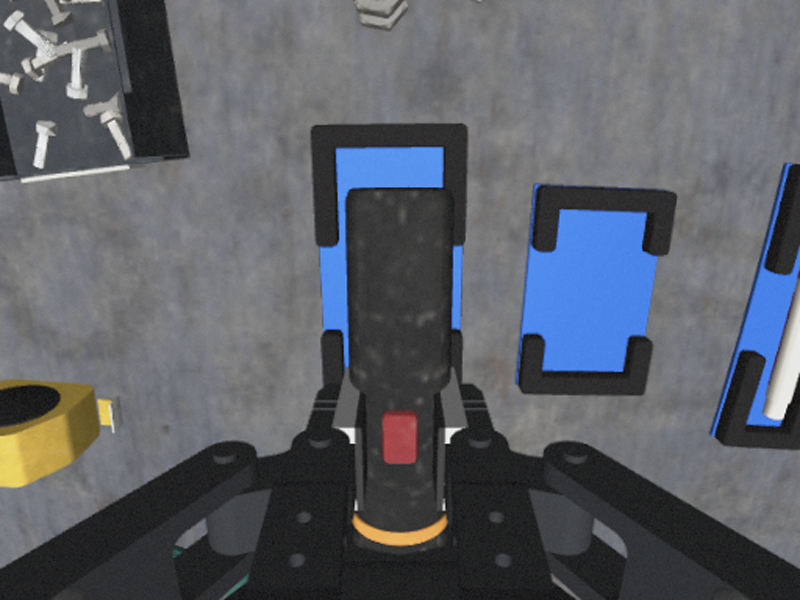

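The torch insert's foam corners are at (312,126) and (467,125), with slot edges at rows 245 and 330. The tape insert's corners are at (538,186), (676,192), (647,393), (519,390).

Run:
```python
from m import *
for n,p in dict(end=[(312,126),(467,125)],slot=[(320,245),(464,245),(461,331),(323,331)],tape=[(519,390),(538,186),(676,192),(647,393)]).items():
    b=wp(9,p,.018);print(n,b.round(4).tolist(),b.mean(0).round(4));
    e=b[1]+b[2]-b[0]-b[3] if len(p)==4 else b[0]-b[1];print(np.arctan2(e[1],e[0]).round(3))
```

```text
end [[0.7369, 0.1684, 0.018], [0.7386, 0.0899, 0.018]] [0.7378 0.1291 0.018 ]
1.592
slot [[0.6756, 0.1656, 0.018], [0.6768, 0.0886, 0.018], [0.628, 0.0879, 0.018], [0.6268, 0.1652, 0.018]] [0.6518 0.1268 0.018 ]
-1.555
tape [[0.592, 0.0522, 0.018], [0.7088, 0.0513, 0.018], [0.7079, -0.0237, 0.018], [0.5903, -0.0249, 0.018]] [0.6498 0.0137 0.018 ]
0.001
```

Call:
move_arm(
  increments="0 0 4 -40 0 0 0; 0 0 0 -45 0 0 0; 0 0 0 -40 0 0 0; 0 0 0 -18 0 0 0; 0 0 0 -6 0 0 0; 0 0 0 0 0 0 0; 0 0 0 0 0 0 0; 0 0 0 0 0 0 0",
)

```text
t: 15.55
eef_pos: [0.6606, 0.127, 0.0126]
tool_rot: [-0.0, 1.0, 0.008, 0.001]
contact_force: [-1.1, -0.1, -2.3]
gripper_width: 0.197
```

Call:
move_arm(
  increments="0.45 0 0 -1 0 0 0; 0.45 0 0 0 0 0 0; 0.45 0 0 0 0 0 0; 0.45 0 0 30 0 0 0; 0.7 0 0 50 0 0 0; 1 0 0 60 0 0 0; 1 0 0 60 0 0 0; 1 0 0 0 0 0 0",
)

```text
t: 16.55
eef_pos: [0.6632, 0.1277, 0.2168]
tool_rot: [-0.001, 1.0, 0.008, 0.005]
contact_force: [-0.2, -0.1, -1.0]
gripper_width: 0.996
```

```bash
python3 w.py 10
```

```text
t 16.55 pos [0.6632 0.1277 0.2168] yaw_y -1.5553 z [ 0.011  0.003 -1.   ] q [-0.2   0.49 -0.11  1.57  0.06  1.07 -1.89] F [-0.2 -0.1 -1. ] g 0.996
```

View pics/w10.png

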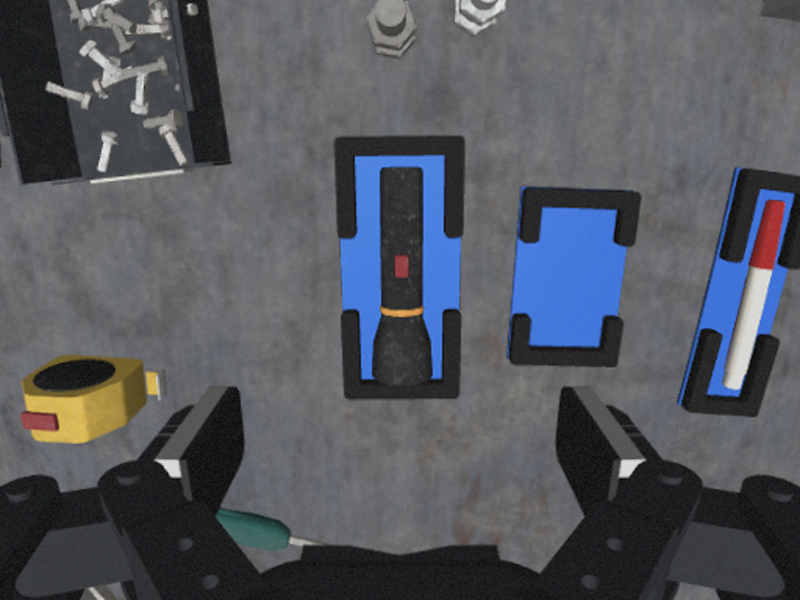

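Run:
```python
from m import *
f=np.load("top0.npz");P=cloud("top",f["d"])
sub=P[150:190,115:145].reshape(-1,3);q=sub[(sub[:,2]>.02)&(sub[:,2]<.2)];print("bottle",q.min(0),q.max(0),q.mean(0))
f=np.load("w10.npz");Q=cloud("wrist",f["d"],dict(eef_pos=f["p"],tool_rot=f["r"]))
for u,v in [(402,175),(402,230),(402,345),(402,375),(385,375),(420,375),(402,382),(350,360),(370,190),(758,250),(738,370)]: print(u,v,Q[int(v*.64),int(u*.64)].round(4))
print(wp(10,[(402,167),(402,386)],.03).round(4))
s=Q[220:285,10:105].reshape(-1,3);s=s[(s[:,2]>.015)&(s[:,2]<.09)]
r=cv2.minAreaRect((s[:,:2]*1000).astype(np.float32));print(r)
s=s[s[:,2]>.058];r=cv2.minAreaRect((s[:,:2]*1000).astype(np.float32));print(r,s[:,2].max())
```

```text
bottle [0.53510216 0.47180217 0.02150145] [0.58260984 0.52316748 0.14371347] [0.55534118 0.49123486 0.07938571]
402 175 [0.7154 0.1276 0.0304]
402 230 [0.683  0.1271 0.0334]
402 345 [0.6124 0.1259 0.0418]
402 375 [0.5922 0.1256 0.0441]
385 375 [0.5907 0.1366 0.0412]
420 375 [0.5908 0.1146 0.0406]
402 382 [0.5878 0.1255 0.0439]
350 360 [0.5914 0.1607 0.0178]
370 190 [0.7047 0.1488 0.003 ]
758 250 [ 0.6719 -0.1137  0.0143]
738 370 [ 0.5873 -0.1128  0.0184]
[[0.7203 0.1276 0.03  ]
 [0.5781 0.1253 0.03  ]]
((566.1768798828125, 346.1255187988281), (69.04850006103516, 36.75954055786133), 89.24060821533203)
((565.708984375, 345.4245300292969), (35.96219253540039, 46.46514892578125), 0.10162565112113953) 0.07129036800482408
```

The flashlight is down in its pocket with its centre at about x=0.6515. Next is the tape measure.

Call:
move_arm(
  increments="1 -12 27 0 0 0 0.18; 1 -12 27 0 0 0 0.18; 1 -12 27 0 0 0 0.18; 1 -12 27 0 0 0 0.18; 1 -12 27 0 0 0 0.18; 1 -12 27 0 0 0 0.18; 1 -12 27 0 0 0 0.18; 1 -14 26 0 0 0 0.18",
)

```text
t: 17.6
eef_pos: [0.5605, 0.342, 0.2081]
tool_rot: [-0.0, 0.745, 0.668, -0.002]
contact_force: [1.0, 0.6, 0.1]
gripper_width: 1.002
```

Call:
move_arm(
  increments="1 0 0 0 0 0 0.11; 1 0 0 0 0 0 0; 1 0 0 0 0 0 0; 1 0 0 0 0 0 0; 1 0 0 0 0 0 0; 1 0 0 0 0 0 0; 1 0 0 0 0 0 0; 1 0 0 0 0 0 0",
)

```text
t: 18.6
eef_pos: [0.5618, 0.3418, 0.2104]
tool_rot: [0.0, 0.709, 0.705, 0.0]
contact_force: [-0.9, -0.1, 0.7]
gripper_width: 1.004
```

```bash
python3 w.py 11
```

```text
t 18.6 pos [0.5618 0.3418 0.2104] yaw_y -0.005 z [ 0.  0. -1.] q [-0.29  0.51 -0.5   1.59  0.27  1.1  -0.86] F [-0.9 -0.1  0.7] g 1.004
```

View pics/w11.png

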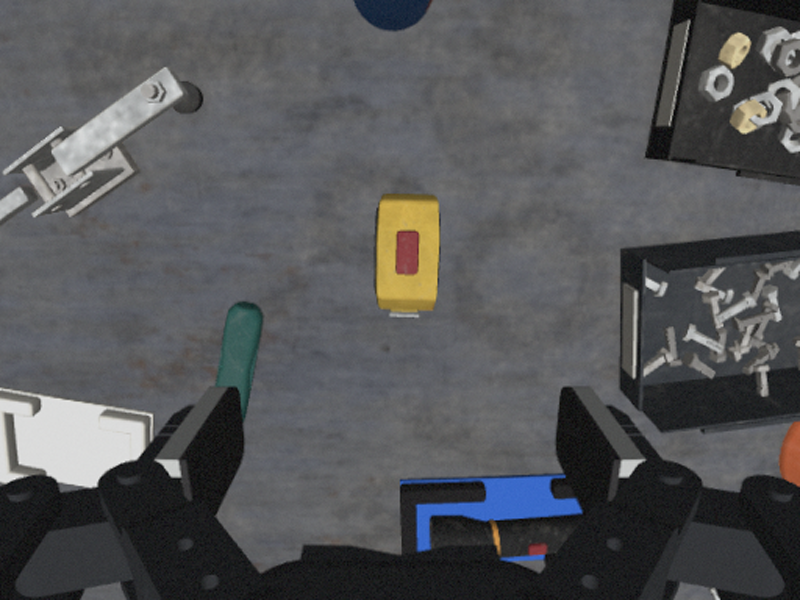

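The tape measure is at (408,252), with its edges at columns 377 and 440 and its hook at (404,315). It is square to the jaws.

Run:
```python
from m import *
f=np.load("w11.npz");Q=cloud("wrist",f["d"],dict(eef_pos=f["p"],tool_rot=f["r"]))
s=Q[115:205,225:295].reshape(-1,3);s=s[(s[:,2]>.012)&(s[:,2]<.09)]
print(s.min(0),s.max(0));print(cv2.minAreaRect((s[:,:2]*1000).astype(np.float32)))
s=s[s[:,2]>.035];print(s.min(0),s.max(0));print(cv2.minAreaRect((s[:,:2]*1000).astype(np.float32)))
print(wp(11,[(404,317)],.005))
```

```text
[0.54621968 0.30074006 0.01220329] [0.58383587 0.38118622 0.07188037]
((564.5780639648438, 340.7198486328125), (80.3967514038086, 36.55746841430664), 88.17858123779297)
[0.54621968 0.31288992 0.03527338] [0.58383587 0.38118622 0.07188037]
((564.7716674804688, 346.8092346191406), (68.2118911743164, 36.55746841430664), 88.17858123779297)
[[0.56372431 0.29751794 0.005     ]]
```

Call:
move_arm(
  increments="1 3 5 -20 0 0 -0.015; 1 0 0 -45 0 0 0; 1 0 0 -45 0 0 0; 1 0 0 -45 0 0 0; 1 0 0 -25 0 0 0; 1 0 0 -8 0 0 0; 1 0 0 0 0 0 0; 0.6 0 0 0 0 0 0",
)

```text
t: 19.65
eef_pos: [0.5655, 0.3475, 0.0235]
tool_rot: [0.0, 0.714, 0.7, 0.001]
contact_force: [0.2, 0.6, 0.3]
gripper_width: 0.815
```

Call:
move_arm(
  increments="0 0 0 0 0 0 0; 0 0 0 0 0 0 0; 0 0 0 0 0 0 0; 0 0 0 0 0 0 0; 0 0 0 0 0 0 0; 0 0 0 20 0 0 0; 0 0 0 40 0 0 0; 0 0 0 40 0 0 0",
  newtons=60,
)

```text
t: 20.65
eef_pos: [0.5644, 0.3465, 0.1238]
tool_rot: [-0.0, 0.714, 0.7, -0.0]
contact_force: [0.3, -0.1, -3.5]
gripper_width: 0.392
```

```bash
python3 w.py 12
```

```text
t 20.65 pos [0.5644 0.3465 0.1238] yaw_y -0.0199 z [-0.001 -0.    -1.   ] q [-0.32  0.61 -0.47  1.65  0.32  0.96 -0.92] F [ 0.3 -0.1 -3.5] g 0.392
```

View pics/w12.png

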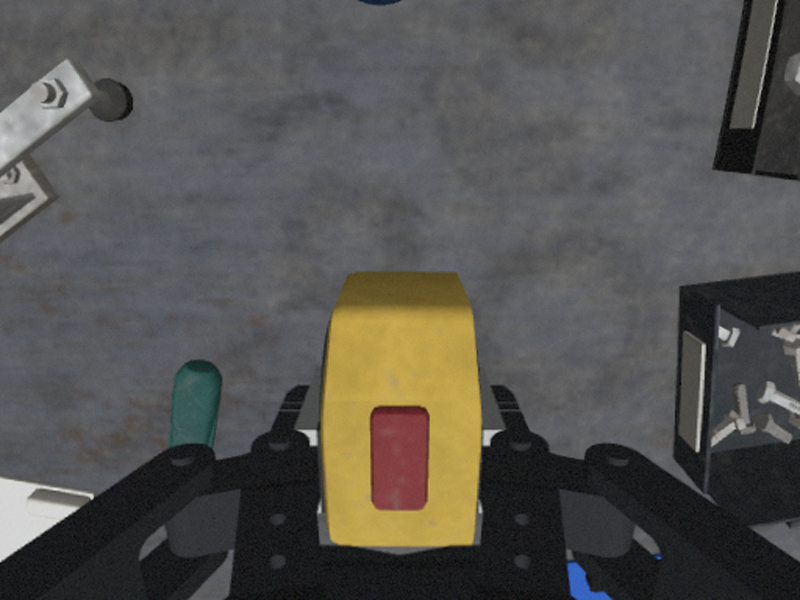

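Call:
move_arm(
  increments="0 11 -42 10 0 0 -0.18; 0 11 -42 10 0 0 -0.18; 0 11 -42 0 0 0 -0.18; 0 12 -42 0 0 0 -0.18; 0 12 -42 0 0 0 -0.18; 0 12 -42 0 0 0 -0.18; 0 12 -42 0 0 0 -0.18; 0 11 -42 0 0 0 -0.18",
)

```text
t: 21.7
eef_pos: [0.6569, 0.0098, 0.1429]
tool_rot: [-0.0, 0.999, 0.053, 0.0]
contact_force: [0.2, -0.6, -2.1]
gripper_width: 0.39
```

Call:
move_arm(
  increments="0 0 0 0 0 0 -0.11; 0 0 0 0 0 0 0; 0 0 0 0 0 0 0; 0 0 0 0 0 0 0; 0 0 0 0 0 0 0; 0 0 0 0 0 0 0; 0 0 0 0 0 0 0; 0 0 0 0 0 0 0",
)

```text
t: 22.7
eef_pos: [0.6568, 0.0108, 0.1423]
tool_rot: [0.0, 1.0, 0.0, 0.0]
contact_force: [-0.3, -0.1, -3.0]
gripper_width: 0.39
```

```bash
python3 w.py 13
```

```text
t 22.7 pos [0.6568 0.0108 0.1423] yaw_y -1.5699 z [ 0. -0. -1.] q [-0.06  0.54 -0.07  1.68  0.05  0.93 -1.72] F [-0.3 -0.1 -3. ] g 0.39
```

View pics/w13.png

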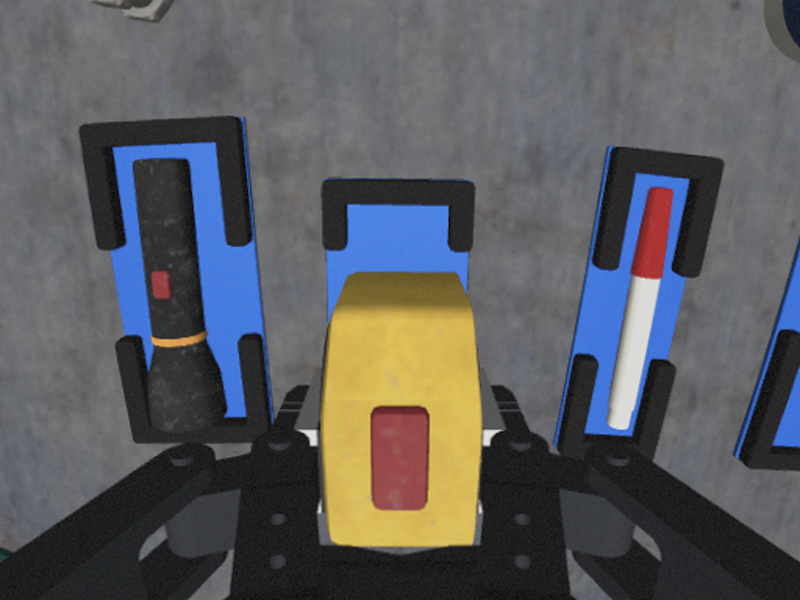

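The tape insert's far foam edge runs from (323,181) to (474,182), straight ahead of the held tape measure.

Run:
```python
from m import *
b=wp(13,[(323,181),(474,182),(348,207),(447,208)],.018);print(b.round(4),b[:2].mean(0))
```

```text
[[ 0.7083  0.048   0.018 ]
 [ 0.7079 -0.0254  0.018 ]
 [ 0.6957  0.0361  0.018 ]
 [ 0.6952 -0.0125  0.018 ]] [0.70811138 0.01129064 0.018     ]
```

Call:
move_arm(
  increments="0 -1 0 -30 0 0 0; 0 0 0 -35 0 0 0; 0 0 0 -30 0 0 0; 0 0 0 -12 0 0 0; 0 0 0 -6 0 0 0; 0 0 0 0 0 0 0; 0 0 0 0 0 0 0; 0 0 0 0 0 0 0",
)

```text
t: 23.75
eef_pos: [0.6564, 0.0108, 0.0303]
tool_rot: [-0.0, 1.0, 0.0, 0.001]
contact_force: [-0.2, -0.5, -3.3]
gripper_width: 0.395
```

Call:
move_arm(
  increments="0 0 0 -2 0 0 0; 0 0 0 -1 0 0 0; 0 0 0 0 0 0 0; 0.7 0 0 0 0 0 0; 0.7 0 0 0 0 0 0; 0.7 0 0 0 0 0 0; 0.7 0 0 10 0 0 0; 0.7 0 0 40 0 0 0",
)

```text
t: 24.75
eef_pos: [0.6539, 0.0107, 0.075]
tool_rot: [0.0, 1.0, 0.0, -0.002]
contact_force: [1.5, -0.4, 1.2]
gripper_width: 0.697
```

Call:
move_arm(
  increments="0.9 0 0 50 0 0 0; 1 0 0 60 0 0 0; 1 0 0 50 0 0 0; 1 0 0 0 0 0 0; 1 0 0 0 0 0 0; 1 0 0 0 0 0 0; 1 0 0 0 0 0 0; 1 0 0 0 0 0 0",
)

```text
t: 25.75
eef_pos: [0.6555, 0.0108, 0.2355]
tool_rot: [0.0, 1.0, 0.0, -0.001]
contact_force: [1.2, -0.2, 0.5]
gripper_width: 0.997
```

```bash
python3 w.py 14
```

```text
t 25.75 pos [0.6555 0.0108 0.2355] yaw_y -1.57 z [-0.001 -0.    -1.   ] q [-0.06  0.44 -0.07  1.6   0.03  1.1  -1.71] F [ 1.2 -0.2  0.5] g 0.997
```

View pics/w14.png

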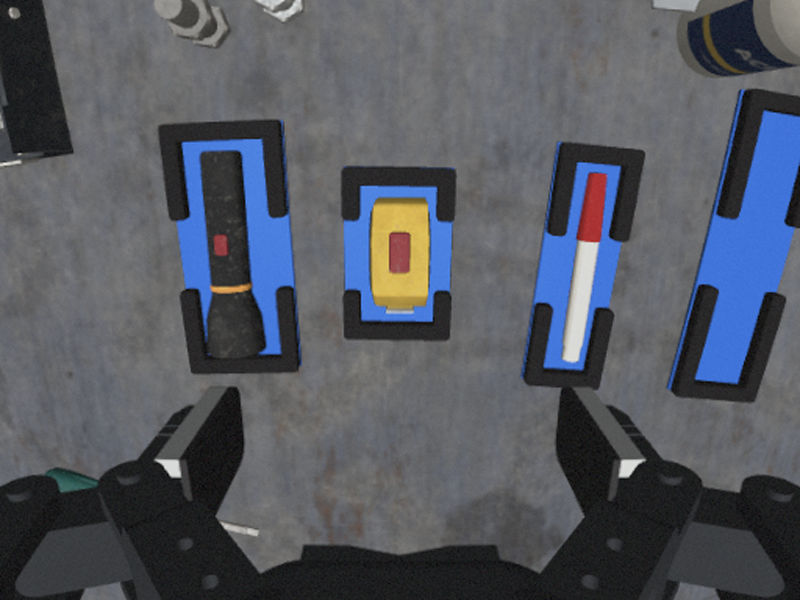

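The tape measure stands in its pocket at (400,252). Next is the green screwdriver.

Call:
move_arm(
  increments="1 -27 27 5 0 0 0.17; 1 -27 27 5 0 0 0.17; 1 -27 27 5 0 0 0.17; 1 -27 27 5 0 0 0.17; 1 -27 27 5 0 0 0.17; 1 -27 27 5 0 0 0.17; 1 -27 27 5 0 0 0.17; 1 -27 27 0 0 0 0.13",
)

```text
t: 26.8
eef_pos: [0.4391, 0.2277, 0.2718]
tool_rot: [0.0, 0.788, 0.615, 0.001]
contact_force: [-0.3, 0.2, -0.5]
gripper_width: 1.001
```

Call:
move_arm(
  increments="1 0 0 0 0 0 0; 1 0 0 0 0 0 0; 1 0 0 0 0 0 0; 1 0 0 0 0 0 0; 1 0 0 0 0 0 0; 1 0 0 0 0 0 0; 1 0 0 0 0 0 0; 1 0 0 0 0 0 0",
)

```text
t: 27.8
eef_pos: [0.4398, 0.2268, 0.2713]
tool_rot: [0.0, 0.79, 0.613, 0.0]
contact_force: [0.6, 0.3, 0.2]
gripper_width: 0.998
```

```bash
python3 w.py 15
```

```text
t 27.8 pos [0.4398 0.2268 0.2713] yaw_y -0.2501 z [ 0.  0. -1.] q [-0.2   0.17 -0.45  1.9   0.08  1.09 -0.93] F [0.6 0.3 0.2] g 0.998
```

View pics/w15.png

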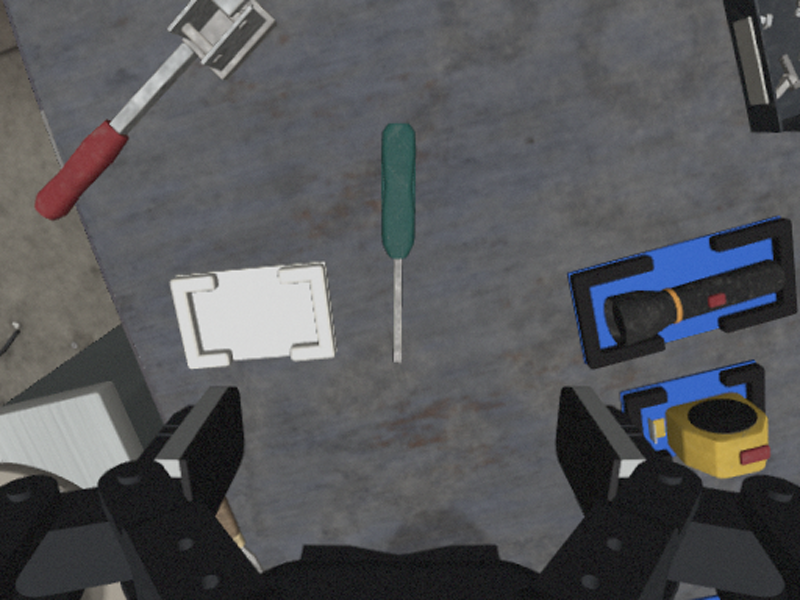

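The screwdriver's handle runs from its tail at (399,123) to its front at (398,258), and the blade tip is at (397,362).

Run:
```python
from m import *
a=wp(15,[(399,123),(398,258)],.018);t=wp(15,[(397,362)],.018)[0]
print(a.round(4),t.round(4));d=a[0]-t;L=np.linalg.norm(d);d/=L;print(L,np.arctan2(d[1],d[0]),d)
print("front->",np.linalg.norm(a[0]-a[1]),"origin mid",(a[0]+t)/2,"origin from tail",a[0]-d*.0925)
f=np.load("w15.npz");Q=cloud("wrist",f["d"],dict(eef_pos=f["p"],tool_rot=f["r"]))
for u,v in [(399,130),(398,190),(398,250),(397,300),(397,355)]: print(Q[int(v*.64),int(u*.64)].round(4))
```

```text
[[0.4592 0.3074 0.018 ]
 [0.4344 0.2136 0.018 ]] [0.4128 0.1324 0.018 ]
0.18105034822997715 1.3115035793070748 [0.25639701 0.96657156 0.        ]
front-> 0.09703262513734774 origin mid [0.43597033 0.21992648 0.018     ] origin from tail [0.435464   0.21801766 0.018     ]
[0.4578 0.3028 0.0198]
[0.4465 0.263  0.0196]
[0.4353 0.2198 0.0197]
[0.4251 0.1802 0.0125]
[0.4137 0.1357 0.0117]
```

Call:
move_arm(
  increments="0.7 -1 3 -40 0 0 -0.01; 0.7 0 0 -52 0 0 0; 0.7 0 0 -52 0 0 0; 0.7 0 0 -52 0 0 0; 0.7 0 0 -46 0 0 0; 0.7 0 0 -16 0 0 0; 0.7 0 0 -4 0 0 0; 0.7 0 0 0 0 0 0",
)

```text
t: 28.85
eef_pos: [0.4398, 0.2305, 0.0105]
tool_rot: [0.0, 0.793, 0.609, 0.001]
contact_force: [0.2, -0.8, -0.2]
gripper_width: 0.704
```

```bash
python3 w.py 16
```

```text
t 28.85 pos [0.4398 0.2305 0.0105] yaw_y -0.2601 z [ 0.002  0.001 -1.   ] q [-0.34  0.55 -0.33  2.11  0.34  0.53 -1.18] F [ 0.2 -0.8 -0.2] g 0.704
```

View pics/w16.png

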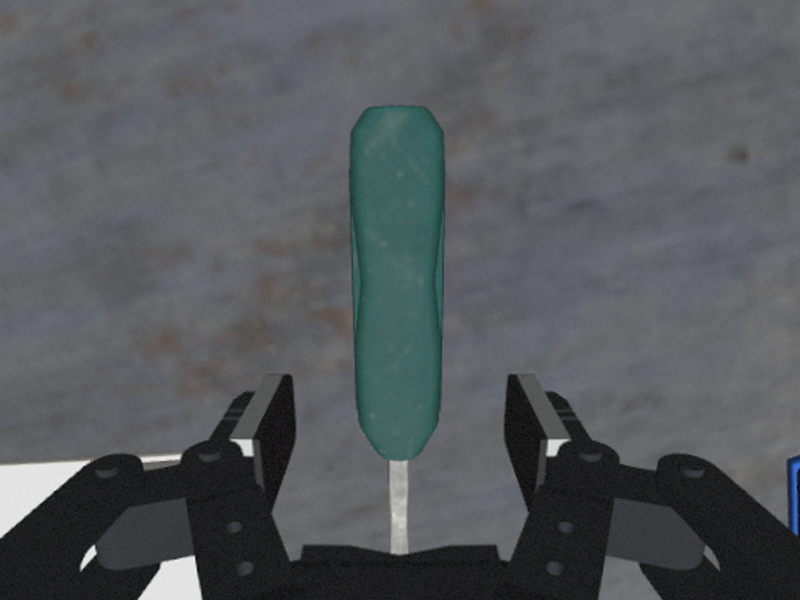

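The handle's front end is at (399,460), and the pads straddle it squarely.

Call:
move_arm(
  increments="0.5 0 0 -5 0 0 0; 0 0 0 0 0 0 0; 0 0 0 0 0 0 0; 0 0 0 0 0 0 0; 0 0 0 0 0 0 0; 0 0 0 0 0 0 0; 0 0 0 20 0 0 0; 0 2 0 45 0 0 0",
  newtons=60,
)

```text
t: 29.9
eef_pos: [0.4391, 0.2289, 0.0685]
tool_rot: [-0.0, 0.793, 0.61, -0.002]
contact_force: [0.9, -0.3, -1.9]
gripper_width: 0.123
```

```bash
python3 w.py 17
```

```text
t 29.9 pos [0.4391 0.2289 0.0685] yaw_y -0.2595 z [-0.004 -0.002 -1.   ] q [-0.28  0.45 -0.39  2.09  0.27  0.66 -1.12] F [ 0.9 -0.3 -1.9] g 0.123
```

View pics/w17.png

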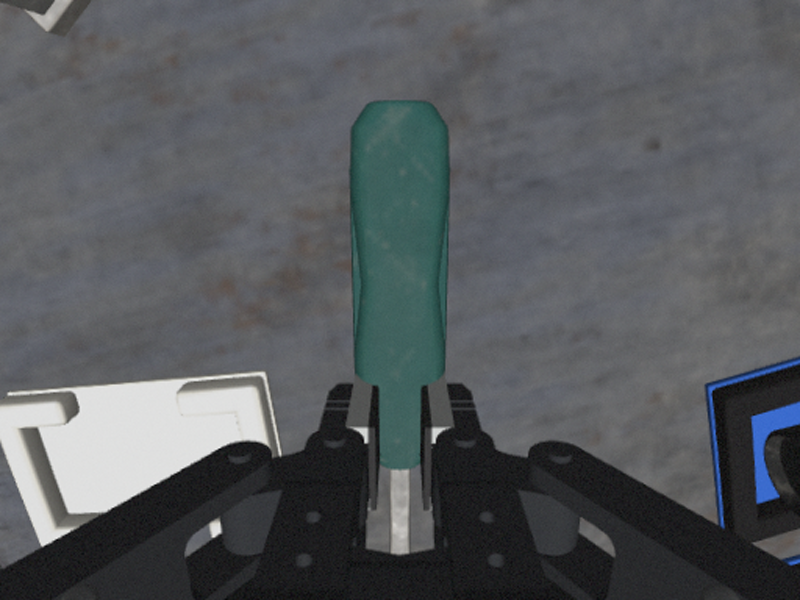

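Call:
move_arm(
  increments="0 0 0 50 0 0 0; 0 10 -20 45 0 0 -0.1; 0 24 -50 10 0 0 -0.16; 0 24 -50 0 0 0 -0.16; 0 24 -50 0 0 0 -0.16; 0 24 -50 0 0 0 -0.16; 0 24 -50 0 0 0 -0.16; 0 24 -50 0 0 0 -0.16",
)

```text
t: 30.95
eef_pos: [0.5952, -0.0918, 0.1741]
tool_rot: [0.0, 0.992, 0.123, -0.0]
contact_force: [0.4, 0.2, -1.4]
gripper_width: 0.124
```

Call:
move_arm(
  increments="0 24 -50 0 0 0 -0.16; 0 24 -50 0 0 0 -0.16; 0 20 -53 0 0 0 -0.03; 0 0 0 0 0 0 0; 0 0 0 0 0 0 0; 0 0 0 0 0 0 0; 0 0 0 0 0 0 0; 0 0 0 0 0 0 0",
)

```text
t: 31.95
eef_pos: [0.6628, -0.2424, 0.1745]
tool_rot: [-0.0, 0.999, -0.049, 0.0]
contact_force: [-0.5, -0.5, -1.1]
gripper_width: 0.126
```

```bash
python3 w.py 18
```

```text
t 31.95 pos [ 0.6628 -0.2424  0.1745] yaw_y -1.669 z [ 0.  0. -1.] q [ 0.24  0.58  0.03  1.53 -0.02  1.04 -1.39] F [-0.5 -0.5 -1.1] g 0.126
```

View pics/w18.png

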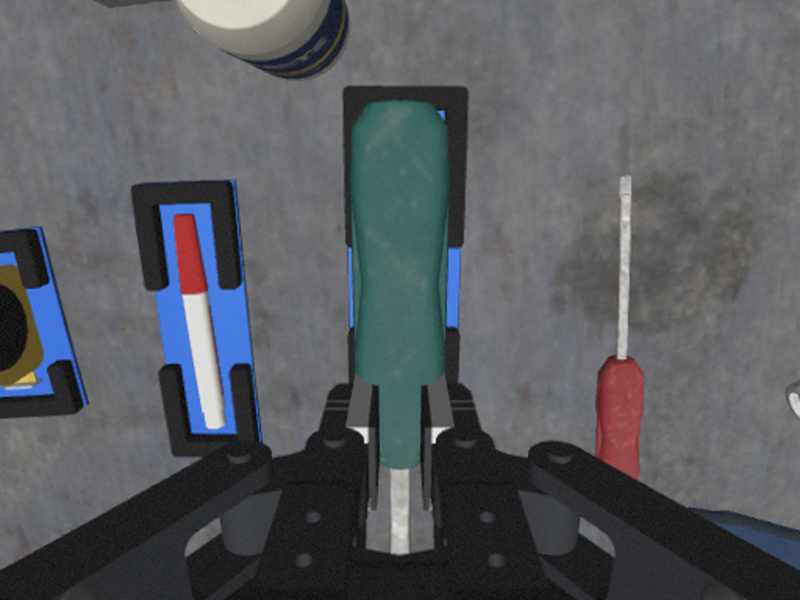

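The screwdriver insert's far corners are at (344,87) and (468,88), with slot edges at rows 247 and 330. The glue bottle is at (270,30), so I check its clearance before going down.

Run:
```python
from m import *
b=wp(18,[(344,87),(468,88),(350,247),(463,247),(459,330),(352,330)],.018);print(b.round(4),b[:2].mean(0),b[2:].mean(0))
f=np.load("top0.npz");P=cloud("top",f["d"]);s=P[80:115,310:340].reshape(-1,3);s=s[(s[:,2]>.03)&(s[:,0]<.9)];print(s.min(0),s.max(0))
h=s[s[:,2]>.08];print(h.min(0))
```

```text
[[ 0.7632 -0.2232  0.018 ]
 [ 0.7564 -0.2878  0.018 ]
 [ 0.6781 -0.2161  0.018 ]
 [ 0.6719 -0.2793  0.018 ]
 [ 0.6228 -0.2737  0.018 ]
 [ 0.629  -0.2112  0.018 ]] [ 0.7597672  -0.25553318  0.018     ] [ 0.65044882 -0.24505338  0.018     ]
[ 0.325065   -0.24963876  0.03077375] [0.8638842  0.07121702 1.28141688]
[ 0.325065   -0.24794484  0.08042056]
```

Run:
```python
from m import *
f=np.load("w18.npz");Q=cloud("wrist",f["d"],dict(eef_pos=f["p"],tool_rot=f["r"]))
s=Q[0:52,110:225].reshape(-1,3);s=s[s[:,2]>.03];print(s.min(0),s.max(0))
```

```text
[ 0.73349062 -0.24954227  0.03005828] [ 0.80200415 -0.17353756  0.31630624]
```

Run:
```python
from m import *
f=np.load("w18.npz");d=f["d"];Q=cloud("wrist",d,dict(eef_pos=f["p"],tool_rot=f["r"]))
for u in range(190,345,25):
  for v in (3,20,40,60): print(u,v,Q[int(v*.64),int(u*.64)].round(3),d[int(v*.64),int(u*.64)].round(3))
f=np.load("w1.npz")
f=np.load("top0.npz");P=cloud("top",f["d"])
for u,v in [(505,165),(508,155),(512,145),(515,138),(500,172)]:print(u,v,P[int(v*.64),int(u*.64)].round(3))
```

```text
190 3 [ 0.787 -0.183  0.121] 0.175
190 20 [ 0.784 -0.178  0.108] 0.187
190 40 [ 0.801 -0.138 -0.003] 0.29
190 60 [ 0.79  -0.137 -0.001] 0.291
215 3 [ 0.784 -0.193  0.125] 0.171
215 20 [ 0.78  -0.191  0.12 ] 0.177
215 40 [ 0.776 -0.186  0.107] 0.19
215 60 [ 0.788 -0.151 -0.001] 0.292
240 3 [ 0.784 -0.201  0.124] 0.172
240 20 [ 0.779 -0.2    0.121] 0.176
240 40 [ 0.774 -0.196  0.112] 0.186
240 60 [ 0.786 -0.165 -0.002] 0.293
265 3 [ 0.783 -0.209  0.123] 0.173
265 20 [ 0.778 -0.208  0.12 ] 0.177
265 40 [ 0.774 -0.205  0.109] 0.189
265 60 [ 0.77  -0.199  0.088] 0.211
290 3 [ 0.783 -0.217  0.116] 0.179
290 20 [ 0.779 -0.215  0.113] 0.184
290 40 [ 0.774 -0.213  0.104] 0.194
290 60 [ 0.771 -0.207  0.078] 0.22
315 3 [ 0.785 -0.224  0.105] 0.189
315 20 [ 0.78  -0.222  0.1  ] 0.195
315 40 [ 0.777 -0.219  0.081] 0.215
315 60 [ 0.773 -0.214  0.051] 0.244
340 3 [ 0.795 -0.229  0.06 ] 0.229
340 20 [ 0.789 -0.228  0.053] 0.238
340 40 [ 0.784 -0.225  0.033] 0.258
340 60 [ 0.78  -0.221 -0.002] 0.293
505 165 [ 0.771 -0.192  0.099]
508 155 [ 0.783 -0.194  0.125]
512 145 [ 0.796 -0.195  0.154]
515 138 [ 0.873 -0.238  0.006]
500 172 [ 0.772 -0.191  0.047]
```

Call:
move_arm(
  increments="0 -2 -3.5 -40 0 0 0; 0 0 0 -40 0 0 0; 0 0 0 -35 0 0 0; 0 0 0 -25 0 0 0; 0 0 0 -15 0 0 0; 0 0 0 -6 0 0 0; 0 0 0 0 0 0 0; 0 0 0 0 0 0 0",
)

```text
t: 33.0
eef_pos: [0.6616, -0.247, 0.0145]
tool_rot: [0.0, 0.999, -0.05, 0.001]
contact_force: [0.5, 0.6, 0.4]
gripper_width: 0.129
```

```bash
python3 w.py 19
```

```text
t 33.0 pos [ 0.6616 -0.247   0.0145] yaw_y -1.6701 z [ 0.002 -0.001 -1.   ] q [ 0.26  0.76  0.02  1.61 -0.02  0.77 -1.39] F [0.5 0.6 0.4] g 0.129
```

View pics/w19.png

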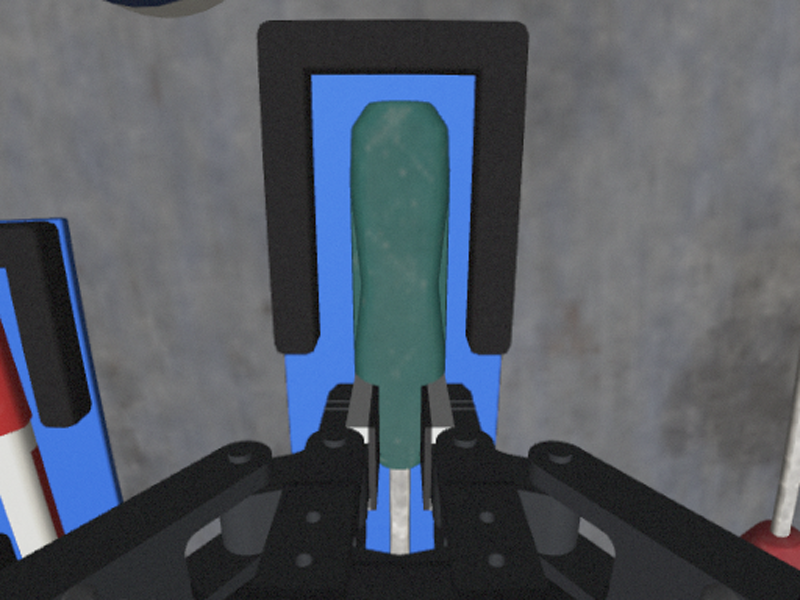

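The screwdriver is centred in its pocket. I lower the last few mm and release.

Call:
move_arm(
  increments="0 0 0 -3 0 0 0; 0 0 0 0 0 0 0; 0 0 0 0 0 0 0; 0.4 0 0 0 0 0 0; 0.4 0 0 0 0 0 0; 0.4 0 0 0 0 0 0; 0.4 0 0 20 0 0 0; 0.4 0 0 40 0 0 0",
)

```text
t: 34.05
eef_pos: [0.6597, -0.2464, 0.0704]
tool_rot: [-0.0, 0.999, -0.05, -0.001]
contact_force: [1.0, 0.0, 0.2]
gripper_width: 0.396
```

Call:
move_arm(
  increments="0.7 0 0 50 0 0 0; 1 0 0 60 0 0 0; 1 -10 10 50 0 0 0; 1 -20 20 20 0 0 0; 1 -20 20 0 0 0 0; 1 0 20 0 0 0 0; 1 0 0 0 0 0 0; 1 0 0 0 0 0 0",
)

```text
t: 35.05
eef_pos: [0.6112, -0.1773, 0.2502]
tool_rot: [0.0, 0.999, -0.05, 0.0]
contact_force: [-0.8, 0.1, -0.1]
gripper_width: 0.997
```

```bash
python3 w.py 20
```

```text
t 35.05 pos [ 0.6112 -0.1773  0.2502] yaw_y -1.6702 z [ 0.    -0.001 -1.   ] q [ 0.17  0.4   0.02  1.63 -0.01  1.11 -1.48] F [-0.8  0.1 -0.1] g 0.997
```

View pics/w20.png

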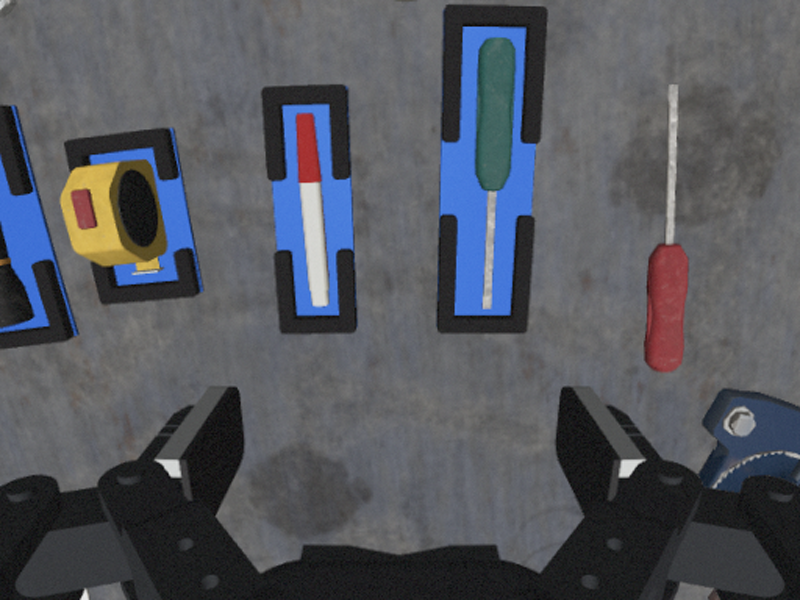

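Run:
```python
from m import *
im,d=vision.read_camera("top");np.savez("topE.npz",im=im,d=d)
cv2.imwrite("pics/topE.png",cv2.resize(im[100:250,100:400,::-1],(800,400),interpolation=cv2.INTER_CUBIC))
f=np.load("w14.npz");Q=cloud("wrist",f["d"],dict(eef_pos=f["p"],tool_rot=f["r"]))
s=Q[115:210,225:287].reshape(-1,3);s=s[(s[:,2]>.024)&(s[:,2]<.09)]
print("tape14",cv2.minAreaRect((s[:,:2]*1000).astype(np.float32)),np.percentile(s[:,2],99))
print("hook",wp(14,[(400,314)],.01),"pocket14",wp(14,[(400,186),(400,322)],.004).round(4))
a=wp(20,[(306,113),(320,306)],.012);print("marker",a.mean(0).round(4))
a=wp(20,[(263,87),(348,86),(356,332),(281,331)],.018);print("ins",a.mean(0).round(4))
a=wp(20,[(497,38),(487,308)],.02);print("sd",a.mean(0).round(4),np.arctan2(*(a[0]-a[1])[[1,0]]))
a=wp(20,[(444,6),(547,8),(527,332),(438,332)],.018);print("ins",a.mean(0).round(4))
print(bot.get_obs()["contact_force"])
```

```text
tape14 ((655.0823974609375, 10.897220611572266), (68.04205322265625, 36.38262176513672), 0.006759521551430225) 0.0747391736078679
hook [[0.60558326 0.01028235 0.01      ]] pocket14 [[0.6954 0.0103 0.004 ]
 [0.5974 0.0103 0.004 ]]
marker [ 0.6378 -0.119   0.012 ]
ins [ 0.6372 -0.119   0.018 ]
sd [ 0.6491 -0.2447  0.02  ] -0.09577312441368688
ins [ 0.6493 -0.2431  0.018 ]
[-0.0095666  -0.88980477 -0.69472476]
```

View pics/topE.png

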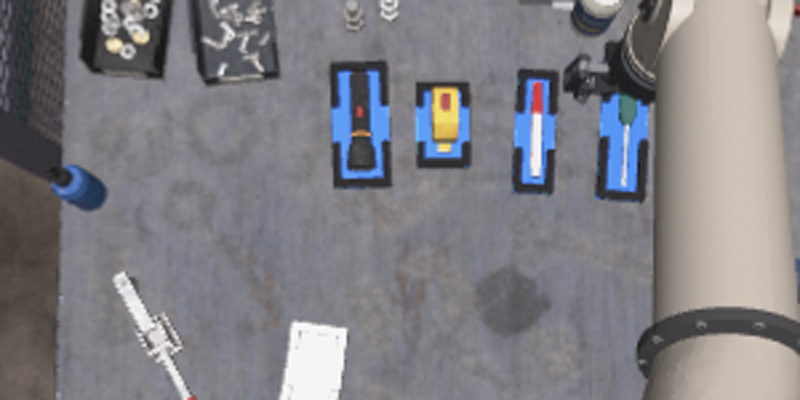

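All four tools are centred in their pockets to within about 5 mm, and the gripper touches nothing. I hand in.

```bash
python3 -c "
from station import bot
print(bot.hand_in())"
```

```text
the job is handed in; nothing more can be done
None
```

The tape measure, flashlight, green screwdriver and marker are each in their own insert. I handed the job in at about 35 s with the gripper open and clear of everything.

| Tool | Offset from its insert's centre, by the cameras |
|---|---|
| Marker | about 1 mm |
| Green screwdriver | about 2 mm (yaw −0.096 rad; insert about −0.10 rad) |
| Tape measure | about 3 mm, top at z ≈ 75 mm, so upright on the pocket floor |
| Flashlight | about 2 mm, its heights fitting the pocket floor |

I did not measure the height of the marker and green screwdriver after release; they look flat in the pictures. Repeated measurements of the inserts' positions differed by up to 5 mm, well inside the 16 mm tolerance.

I did not touch the red-handled screwdriver, the blue bottle or the white look-alike. The bottle and look-alike were in the last overhead picture and the red screwdriver in the last wrist picture, but I did not measure their positions against the start. No check failed.

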